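Close a split bearing housing on its dowels and hold it shut

ROBOT

A 6-joint arm with a two-finger parallel gripper is mounted at the origin on a cart in front of the work surface, level with it; the furniture and walls round the work are solid. World frame = base frame: x ahead of the robot, y to its left, z up, the work surface at z = 0. Lengths are in m, angles in rad, forces in N, time in s.
With the tool pointing down it reaches from about 0.325 to 0.9 m from the base axis. Payload 6.1 kg.
Tool frame: the origin (TCP) lies on the centre line of the jaws, within the pads' length; the fingertips stand 19 mm ahead of it and the grasp point (between the pads) is the TCP; z points along the fingers, y is the direction in which the jaws open and shut (so a half turn about z gives the same grasp; the last joint's range is limited). The gripper opens to 87 mm and grips with 3 to 60 N. Pads are 19 mm wide; open, the fingers measure 117 mm over their backs; the gripper's body (75 mm by 190 mm) begins 51 mm behind the grasp point.
Start: joints at [-1.275, 0.22, 1.526, -0, 1.395, -0.126], TCP at [0.256, -0.57, 0.242] pointing down, gripper open.
Joint ranges: [-2.98, 2.98], [-0.91, 2.08], [0.09, 2.57], [-1.24, 4.39], [0.2, 2.65], [-2.68, 2.68]. Speed limits (rad/s): [2.57, 2.57, 3.01, 3.14, 3.14, 3.14].

INTERFACE

Orientations are given as a unit quaternion [w, x, y, z].
In Python, from plant import robot gives the robot as it stands. The module is installed in compiled form; this text tells all that it offers.
- The arm moves only by the shell command python3 -m handwheel 'ROWS' [OPENING] [FORCE]. ROWS is JSON, a list of rows, each a list of 2 entries, a list of its own where there are three numbers: the shift along the world's x, y, z in units of 60 mm (1.0 is 60 mm), then the turn about the world's z in units of 8 degrees (1.0 is 8 degrees). A call has 1 to 10 rows; each row shifts and turns the commanded pose from where the row before left it; what a row does not reach is not made up. A row lasts 1/8 s, in which the tool goes at most 62.5 mm and 10.7 degrees, less where a joint would pass 70% of its speed; a pose out of reach is approached as far as the arm can. A call is refused whole if a number of a shift passes 1 or a number of a turn 1, either way. A call with a gripper value outside its range is refused whole. OPENING is the closure, from 0 (fully open) to 1 (shut), set as the call begins (- or left out, the last holds). The fingers move at their own pace and stop on an object; FORCE is the grip in N (left out, the last holds). Time passes only in rows, so rows that do not move let the fingers close. It gives the time, the measured TCP pose, the force and the opening at its end, in the units of the state.
- robot.read_state(): the state, without advancing time (a new reading comes with each control period).
- robot.capture(name): name is "side" or "top" or "wrist"; returns a dict with "image" (384x512x3 uint8, red, green, blue), "range_z" (384x512 float32, m along the optical axis (not along the pixel's ray), 0 where there is no reading), "K" (3x3 intrinsics, pixels), "rvec" (rotation vector, rad) and "tvec" (3), from world to camera coordinates, as OpenCV has them. Camera axes: x right, y down, z forward; pixel columns grow to the right and rows downward; lengths in m; the calibration is good to about 2 mm. A picture is of the moment at which its call begins.
- robot.sign_off(): hands the job in, once; it reports no verdict.
Trained networks look in the newest picture that a camera, given by its name, has taken for a name from the list of things; names that differ only in an ending like _2 or _b are one class to them, and where a whole thing is asked for, a point or a joint stands for the part that bears it (a point fixed in the world has none). Each returns a list of dicts, best first, with "conf" (0 to 1); they miss things now and then, are a little off and sometimes report something else, mostly with a low value. They report only what shows in the picture. A call takes as long as a camera call. They do not tell look-alikes from the thing itself.
- robot.look_for(target, camera): "point" ([x, y, z] in m, in the coordinates of the camera as it stood for that picture, good to about 4 mm: the middle of the surface that is visible of it).
The state is a dict: "clock": time; "joint_pos": joint angles; "dq": joint speeds; "joint_efforts": joint torques, N m; "eef_pos": TCP position; "eef_rot": TCP orientation; "wrist_force": force on the tool from outside, world axes, zero at the start; "moment": the same for the moment, N m; "finger_gap": finger opening in m.
Only numpy, scipy, OpenCV 4.12 (cv2) and the standard library are available. Lean on these libraries where they do the work, as an engineer would, in place of code of your own. Each camera call takes 0.05 s, during which the arm holds its last target.

TASK

Lift the wooden offcut off the lower half of the split bearing housing and put it aside on the bench top. Then fit the upper half over the two dowels (either way round) and press it down against the spring plungers until the two halves meet all along the joint. Finish while still holding it pressed shut, as it springs open if let go; leave the sanding block, tape measure and hammer where they are.

Things in the scene. Friction and masses are not known exactly. Their poses are not given: they have to be found in the camera images.
- lower_face (a point): centre of the joint face (top) of the lower housing half: a blue block screwed to the bench, 180 mm long (x) x 50 mm wide (y) x 40 mm high, z up, so this point is 40 mm above the bench. A brass-lined half-round bore, radius 18 mm, crosses its middle along y. At each end a foot 22 mm long and 10 mm high with a screw head sticks out along x.
- dowel0_tip (a point): tip of the fixed steel dowel at x = -70 mm on the lower half's centre line: 12 mm in diameter, 26 mm tall above the joint face, its top 7 mm tapering to 6 mm diameter
- dowel1_tip (a point): tip of the other dowel, the same, at x = +70 mm on the lower half's centre line
- spring0_top (a point): rest position of the top of a round brass spring plunger, 10 mm in diameter, in the lower half at x = -47 mm, 5 mm proud of the joint face. The two plungers together begin to yield at 6 N and are flush at 12 N (the upper half's weight included), so the halves stay about 5 mm apart until pressed. The point stays put when the plunger sinks.
- spring1_top (a point): the same for the other spring plunger, at x = +47 mm of the lower half
- upper_center (a point): centre, 20 mm above the underside, of the loose upper half: a blue block 180 (x) x 50 (y) x 40 mm, about 0.3 kg, lying joint face down, z up. Two 14 mm holes go right through it vertically at x = +70 and -70 mm; a half-round bore, radius 18 mm, crosses its underside along y. Grip it from above across the 50 mm width at mid-length. Closed, this point is 20 mm above lower_face.
- offcut_center (a point): centre of the loose pale wooden offcut, 50 (x) x 70 (y) x 44 mm (z, up), about 0.09 kg. It lies flat on the lower half's joint face between the plungers, its 70 mm side roughly along the lower half's length, and can be gripped from above across its 50 mm width. It may go anywhere free on the bench top (height 0).
- sanding_block: brown sanding block, 64 x 107 x 31 mm, lying on the bench at the left; origin at the centre of its underside. To be left alone.
- tape_measure: black and orange tape measure, 71 x 87 x 36 mm, lying on the bench at the left; origin at the centre of its underside. To be left alone.
- hammer_blue: blue hammer, 90 x 282 x 25 mm, lying on the bench at the right; origin at the centre of its underside. To be left alone.
Mind the look-alikes: they are no part of the job. Leave any white look-alike of the part that bears upper_center alone.

How it is judged:
By the outcome, as a careful person would: the job done as asked, in the order asked, and still so for the second after the job is handed in, while the arm keeps its last pose, push and grip.
It also fails if it takes over 64 s, if anything falls off the work surface, if the arm or the gripper's body presses on something with over 40 N, if the wrist force passes 120 N, or if a joint passes its speed limit or range.

## Working session

There is one attempt and no reset: what is moved stays moved. The work goes in short steps, Python scripts to look and compute and a shell command to move; the robot and the scene stay as the last step left them, time stands still between calls to the robot, and variables do not carry over. Pictures are saved under pics/ and viewed, and the job is handed in when it is done.

```bash
mkdir -p pics; cat > h.py <<'E'
import numpy as np, cv2, json
from plant import robot
def cap(n,fn=None):
    c=robot.capture(n)
    if fn: cv2.imwrite('pics/'+fn,c['image'][:,:,::-1])
    return c
def w2p(c,p):
    return cv2.projectPoints(np.array(p,float).reshape(-1,3),c['rvec'],c['tvec'],c['K'],None)[0].reshape(-1,2)
def c2w(c,p):
    R=cv2.Rodrigues(np.array(c['rvec'],float))[0]; return (np.asarray(p)-np.array(c['tvec']).ravel())@R
def px2w(c,u,v,d=None,z=None):
    K=np.array(c['K']); ray=np.linalg.inv(K)@np.array([u,v,1.])
    if z is None:
        d=c['range_z'][int(v),int(u)] if d is None else d
        return c2w(c,ray*d)
    o=c2w(c,np.zeros(3)); r=c2w(c,ray)-o
    return o+r*(z-o[2])/r[2]
def cloud(c):
    K=np.array(c['K']);h,w=c['range_z'].shape
    u,v=np.meshgrid(np.arange(w),np.arange(h)); d=c['range_z']
    P=np.stack([(u-K[0,2])/K[0,0]*d,(v-K[1,2])/K[1,1]*d,d],-1)
    W=c2w(c,P.reshape(-1,3)).reshape(h,w,3); W[d<=0]=np.nan
    return W
E
python3 - <<'E'
from h import *
s=robot.read_state(); print({k:np.round(v,3).tolist() for k,v in s.items()})
for n in ['side','top','wrist']:
    c=cap(n,n+'0.png'); 
    print(n,c2w(c,[0,0,0]).round(3))
    for t in ['lower_face','dowel0_tip','spring0_top','upper_center','offcut_center','sanding_block','tape_measure','hammer_blue']:
        for r in robot.look_for(t,n)[:4]:
            w=c2w(c,r['point']);print(n,t,round(r['conf'],2),w.round(3),w2p(c,w).round().tolist())
E
```

```text
{'clock': 0.0, 'joint_pos': [-1.275, 0.221, 1.528, -0.0, 1.395, -0.126], 'dq': [-0.0, 0.001, -0.001, 0.0, -0.0, -0.001], 'joint_efforts': [-0.001, -49.461, -38.738, 0.07, 0.057, -0.0], 'eef_pos': [0.256, -0.57, 0.24], 'eef_rot': [-0.001, 0.978, 0.209, -0.0], 'wrist_force': [-0.275, 0.387, 0.717], 'moment': [-0.001, -0.04, 0.05], 'finger_gap': 0.087}
side [-0.263 -1.233  0.803]
side lower_face 0.76 [0.511 0.087 0.022] [[237.0, 203.0]]
side dowel0_tip 0.58 [0.515 0.082 0.027] [[239.0, 203.0]]
side spring0_top 0.68 [0.507 0.087 0.022] [[236.0, 204.0]]
side spring0_top 0.52 [0.518 0.133 0.072] [[233.0, 185.0]]
side upper_center 0.78 [ 0.406 -0.407  0.041] [[296.0, 280.0]]
side upper_center 0.58 [ 0.49  -0.232  0.025] [[284.0, 246.0]]
side upper_center 0.3 [0.509 0.088 0.022] [[237.0, 203.0]]
side offcut_center 0.75 [0.517 0.133 0.07 ] [[232.0, 186.0]]
side sanding_block 0.63 [0.466 0.512 0.027] [[177.0, 164.0]]
side sanding_block 0.57 [0.517 0.132 0.072] [[233.0, 186.0]]
side tape_measure 0.63 [0.618 0.476 0.025] [[213.0, 161.0]]
side hammer_blue 0.75 [ 0.501 -0.534  0.019] [[355.0, 301.0]]
top [-0.605  0.603  1.687]
top lower_face 0.56 [0.509 0.179 0.033] [[218.0, 210.0]]
top dowel0_tip 0.79 [0.51  0.184 0.029] [[217.0, 211.0]]
top spring0_top 0.91 [0.508 0.178 0.03 ] [[218.0, 210.0]]
top upper_center 0.63 [ 0.412 -0.371  0.041] [[338.0, 181.0]]
top upper_center 0.49 [ 0.543 -0.1    0.036] [[271.0, 182.0]]
top offcut_center 0.56 [0.51  0.162 0.084] [[221.0, 201.0]]
top tape_measure 0.75 [0.612 0.5   0.034] [[139.0, 219.0]]
wrist [ 0.325 -0.539  0.385]
wrist hammer_blue 0.62 [ 0.394 -0.526  0.026] [[274.0, 29.0]]
```

View pics/side0.png

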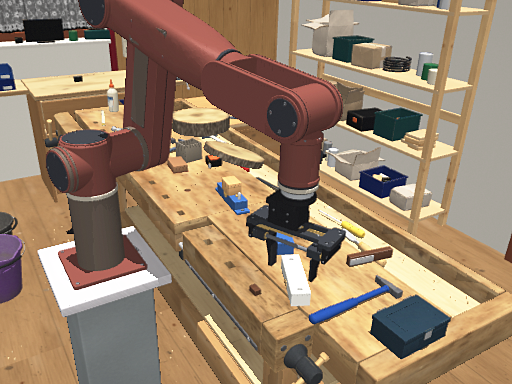

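View pics/top0.png

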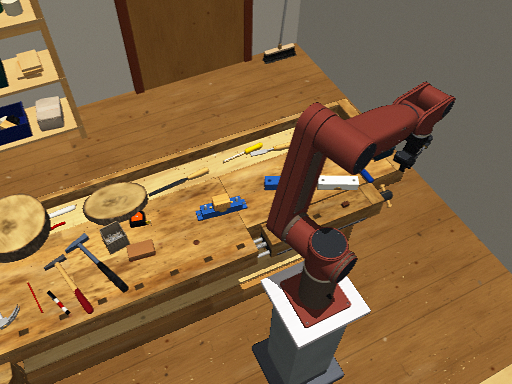

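```bash
python3 - <<'E'
from h import *
c=cap('top');d=c['range_z'];im=c['image']
cr=im[140:260,180:380]; cv2.imwrite('pics/topcrop.png',cv2.resize(cr,None,fx=4,fy=4,interpolation=cv2.INTER_CUBIC)[:,:,::-1])
c=cap('side');im=c['image']
cr=im[150:310,180:380]; cv2.imwrite('pics/sidecrop.png',cv2.resize(cr,None,fx=3.7,fy=3.7,interpolation=cv2.INTER_CUBIC)[:,:,::-1])
E
```

```text
(no output)
```

View pics/topcrop.png

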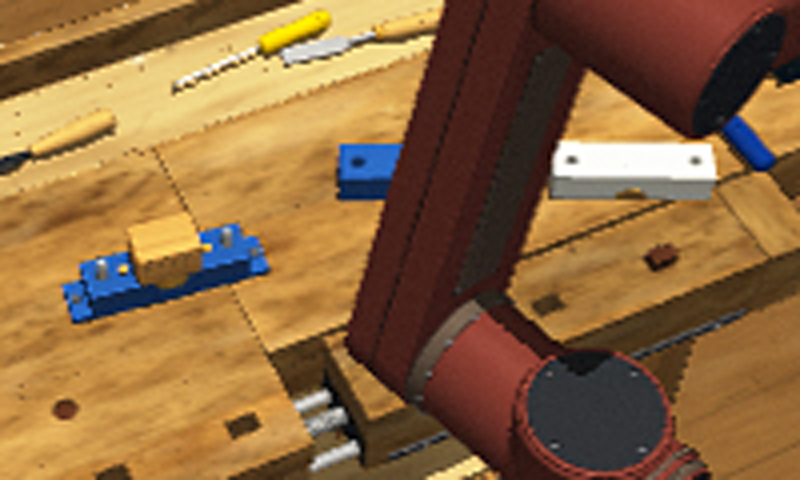

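View pics/sidecrop.png

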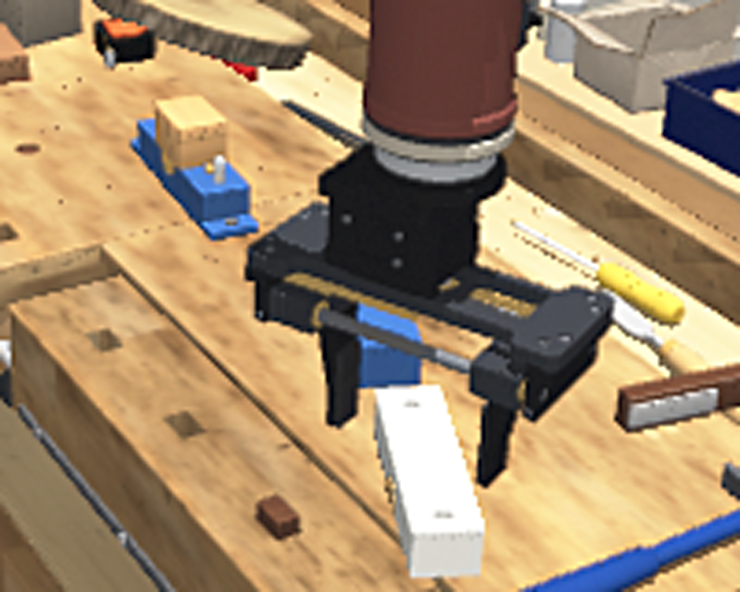

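The real upper half is the blue block at roughly (0.5, -0.2), partly hidden by the arm (side crop around 390,345). The white one at (0.41, -0.39) is the look-alike. The lower half with the offcut is near (0.51, 0.15). I'll estimate the yaws, then go and look from the wrist.

```bash
python3 - <<'E'
from h import *
for n in ['top','side']:
    c=cap(n);W=cloud(c);im=c['image'].astype(int);hsv=cv2.cvtColor(c['image'],cv2.COLOR_RGB2HSV)
    blue=(hsv[...,0]>100)&(hsv[...,0]<125)&(hsv[...,1]>150)&(hsv[...,2]>60)
    for nm,(x0,x1,y0,y1) in {'low':(.35,.7,0.02,.3),'up':(.35,.75,-.33,-.0)}.items():
        m=blue&(W[...,0]>x0)&(W[...,0]<x1)&(W[...,1]>y0)&(W[...,1]<y1)&(W[...,2]>0.033)&(W[...,2]<.048)
        P=W[m][:,:2]
        if len(P)<10: print(n,nm,len(P));continue
        (ctr,sz,a)=cv2.minAreaRect((P*1000).astype(np.float32)); print(n,nm,len(P),np.round(ctr),np.round(sz),a, W[m].min(0).round(3),W[m].max(0).round(3),np.median(W[m][:,2]))
    m=(W[...,0]>.4)&(W[...,0]<.62)&(W[...,1]>.03)&(W[...,1]<.27)&(W[...,2]>0.075)&(W[...,2]<.1)
    (ctr,sz,a)=cv2.minAreaRect((W[m][:,:2]*1000).astype(np.float32)); print(n,'offcut',m.sum(),np.round(ctr),np.round(sz),a,np.median(W[m][:,2]))
E
```

```text
top low 179 [523. 159.] [179.  57.] 82.697265625 [0.485 0.068 0.033] [0.56  0.248 0.047] 0.038565756994254075
top up 122 [ 547. -105.] [64. 62.] 62.76572036743164 [ 0.515 -0.145  0.033] [ 0.585 -0.062  0.047] 0.039782964477293986
top offcut 172 [520. 159.] [71. 60.] 82.31409454345703 0.08355799123878736
side low 102 [521. 152.] [182.  46.] 84.56008911132812 [0.49  0.061 0.033] [0.538 0.243 0.045] 0.03927446404639816
side up 85 [ 501. -217.] [65. 46.] 55.711483001708984 [ 0.467 -0.244  0.033] [ 0.521 -0.177  0.043] 0.03997139549326284
side offcut 150 [525. 154.] [85. 52.] 82.06999969482422 0.08341717801392329
```

```bash
python3 -m handwheel '[[[0.5,0.7,0.2],0.64],[[0.5,0.73,0.2],0.64],[[0.5,0.73,0.2],0.64],[[0.5,0.73,0.2],0.64],[[0.5,0.73,0.2],0.64],[[0.5,0.73,0],0.64],[[0.5,0.73,0],0.64],[[0.5,0.73,0],0.64],[[0,0,0],0],[[0,0,0],0]]' 0 30
python3 - <<'E'
from h import *
c=cap('wrist','w1.png');print(c['K'],c2w(c,[0,0,0]))
for t in ['upper_center']:
    for r in robot.look_for(t,'wrist')[:4]:
        w=c2w(c,r['point']);print(t,round(r['conf'],2),w.round(3),w2p(c,w).round().tolist())
E
```

```text
clock: 2.8
eef_pos: [0.4958, -0.2217, 0.3016]
eef_rot: [0.0, 0.843, 0.538, -0.0]
wrist_force: [0.5, -0.5, 0.5]
finger_gap: 0.087
[[317.09277665   0.         256.93473229]
 [  0.         317.09277665 189.25778617]
 [  0.           0.           1.        ]] [ 0.52740587 -0.15224766  0.44489065]
upper_center 0.76 [ 0.437 -0.332  0.04 ] [[252.0, 247.0]]
upper_center 0.7 [ 0.53  -0.147  0.041] [[257.0, 93.0]]
```

View pics/w1.png

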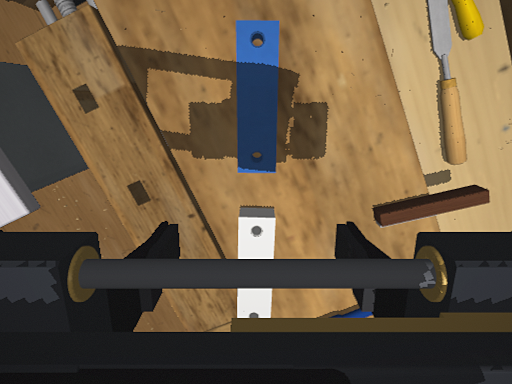

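The wrist view shows the blue upper half with its holes at about (257,40) and (257,155), and the white look-alike below it at (256,265). I'll measure the upper half from this picture.

```bash
cat >> h.py <<'E'
def rect(c,z0,z1,box,blue=True):
    W=cloud(c);hsv=cv2.cvtColor(c['image'],cv2.COLOR_RGB2HSV)
    m=(W[...,0]>box[0])&(W[...,0]<box[1])&(W[...,1]>box[2])&(W[...,1]<box[3])&(W[...,2]>z0)&(W[...,2]<z1)
    if blue: m&=(hsv[...,0]>100)&(hsv[...,0]<125)&(hsv[...,1]>120)
    n,l,st,_=cv2.connectedComponentsWithStats(m.astype(np.uint8)); 
    if blue is not True or n==2:
        pass
    k=1+np.argmax(st[1:,4]); m=(l==k) if not blue else m
    r=cv2.minAreaRect((W[m][:,:2]*1000).astype(np.float32))
    return r,m.sum(),np.median(W[m][:,2])
E
python3 - <<'E'
from h import *
c=cap('wrist')
print(rect(c,.03,.05,(.4,.65,-.3,-.0)))
for p in [(257,39.5),(257,155)]: print(px2w(c,*p,z=.04).round(4))
im=c['image'];cv2.imwrite('pics/w1c.png',cv2.resize(im[10:180,210:310],None,fx=3.5,fy=3.5)[:,:,::-1])
E
python3 -m handwheel '[[[0.1,0.9,0],0.4],[[0.1,0.9,0],0.45],[[0.1,0.9,0],0.45],[[0.1,0.9,0],0.45],[[0,0.9,0],0.45],[[0,0.7,0],0],[[0,0,0],0],[[0,0,0],0]]'
python3 - <<'E'
from h import *
c=cap('wrist','w2.png')
print(rect(c,.03,.048,(.4,.65,0,.3)),rect(c,.07,.1,(.4,.65,0,.3),False))
for t in ['lower_face','dowel0_tip','dowel1_tip','spring0_top','offcut_center']:
    for r in robot.look_for(t,'wrist')[:4]:
        w=c2w(c,r['point']);print(t,round(r['conf'],2),w.round(3),w2p(c,w).round().tolist())
E
```

```text
(((525.3606567382812, -156.0682373046875), (178.77090454101562, 49.032527923583984), 64.90081787109375), np.int64(5840), np.float64(0.04029281516858997))
[ 0.5546 -0.0941  0.04  ]
[ 0.4971 -0.2178  0.04  ]
clock: 3.95
eef_pos: [0.52, 0.0893, 0.3015]
eef_rot: [0.0, 0.751, 0.66, -0.0]
wrist_force: [-0.8, 0.1, -0.1]
finger_gap: 0.0873
(((523.9766235351562, 158.80557250976562), (179.64100646972656, 48.758296966552734), 82.1327133178711), np.int64(2966), np.float64(0.04031234979833097)) (((522.0005493164062, 160.30667114257812), (70.23456573486328, 50.01299285888672), 81.97594451904297), np.int64(2987), np.float64(0.08429487950901934))
lower_face 0.85 [0.524 0.206 0.042] [[248.0, 63.0]]
dowel0_tip 0.62 [0.525 0.208 0.039] [[249.0, 61.0]]
dowel1_tip 0.77 [0.525 0.203 0.04 ] [[250.0, 66.0]]
spring0_top 0.76 [0.524 0.208 0.037] [[248.0, 61.0]]
offcut_center 0.56 [0.521 0.164 0.086] [[250.0, 100.0]]
```

View pics/w2.png

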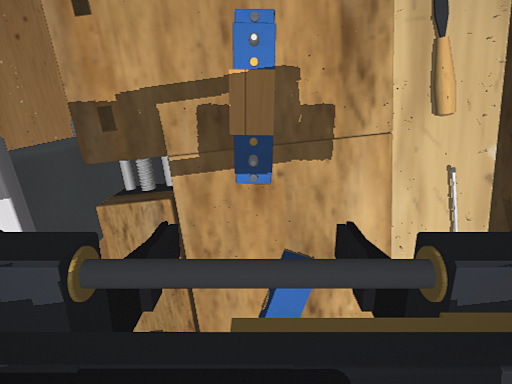

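View pics/w1c.png

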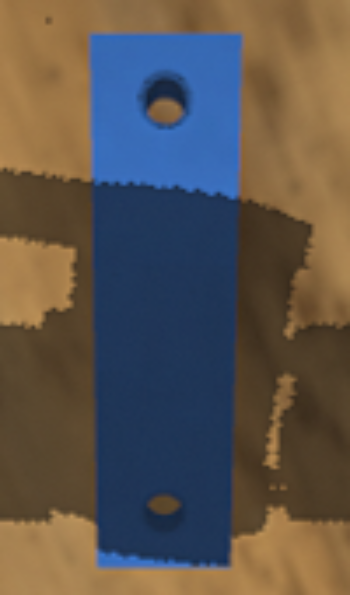

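The lower half is at (0.524, 0.159) with yaw 82°. The upper half is at (0.525, -0.156) with yaw 65°. The offcut is at (0.522, 0.160) with its top at 0.084. In the picture the dowels are at (254,39) and (253,160), and the offcut spans rows 70–135. Gripping the offcut.

```bash
python3 -m handwheel '[[[0,0.6,-0.5],0],[[0.03,0.58,-0.7],0],[[0,0,-0.9],0],[[0,0,-0.9],0],[[0,0,-0.6],0],[[0,0,-0.29],0],[[0,0,0],0],[[0,0,0],0]]'
python3 -m handwheel '[[[0,0,0],0],[[0,0,0],0],[[0,0,0],0],[[0,0,0],0],[[0,0,0],0],[[0,0,0],0]]' 1 15
python3 -m handwheel '[[[0,0,0.3],0],[[0,0,0.7],0],[[0,0,0.9],0],[[0,0,0.2],0]]'
```

```text
clock: 5.25
eef_pos: [0.5233, 0.1613, 0.07]
eef_rot: [0.001, 0.751, 0.661, 0.001]
wrist_force: [0.2, 0.5, 0.3]
finger_gap: 0.087
clock: 6.0
eef_pos: [0.5218, 0.1612, 0.0682]
eef_rot: [0.0, 0.751, 0.661, 0.0]
wrist_force: [-0.4, -0.6, 0.8]
finger_gap: 0.0502
clock: 6.5
eef_pos: [0.5244, 0.1617, 0.2]
eef_rot: [0.002, 0.75, 0.661, 0.004]
wrist_force: [-0.2, -0.0, -0.1]
finger_gap: 0.0502
```

```bash
python3 - <<'E'
from h import *
c=cap('wrist','w3.png');W=cloud(c)
for n in ['wrist','top','side']:
    c=cap(n) ;W=cloud(c)
    m=(abs(W[...,0]-.52)<.08)&(abs(W[...,1]-.35)<.07)
    z=W[m][:,2]; print(n,m.sum(),np.percentile(z,[0,5,50,95,100]).round(3) if m.sum() else '')
    print(w2p(c,[.52,.35,0]))
E
```

```text
wrist 9253 [-0.004 -0.001  0.     0.002  0.004]
[[226.47895024 -23.252588  ]]
top 1159 [-0.867 -0.836 -0.001  0.007  0.015]
[[180.63381373 226.79180467]]
side 761 [-0.857 -0.847 -0.001  0.003  0.007]
[[206.09017403 181.73012652]]
```

View pics/w3.png

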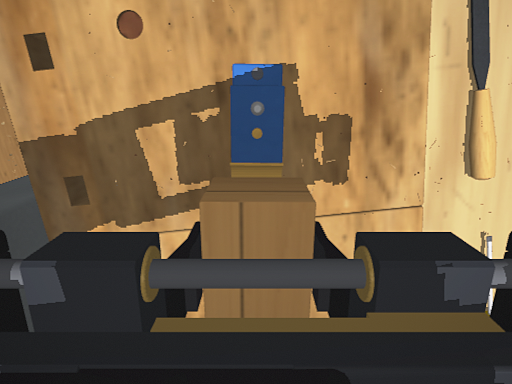

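The offcut is in the jaws and the lower half shows its dowel at (257,108) and plunger at (257,133). The bench around (0.53, 0.34) is flat and free, so I'll put the offcut there.

```bash
python3 -m handwheel '[[[0,0.7,0],0],[[0,0.9,0],0],[[0,0.9,0],0],[[0,0.47,-0.5],0],[[0,0,-0.8],0],[[0,0,-0.8],0],[[0,0,-0.4],0],[[0,0,-0.23],0],[[0,0,0],0],[[0,0,0],0]]'

```

```text
clock: 7.95
eef_pos: [0.5219, 0.3394, 0.0304]
eef_rot: [0.0, 0.751, 0.661, 0.0]
wrist_force: [-0.1, 0.1, -1.5]
finger_gap: 0.0499
```

```bash
python3 -m handwheel '[[[0,0,-0.03],0],[[0,0,0],0],[[0,0,0],0]]'
python3 -m handwheel '[[[0,0,0],0],[[0,0,0],0],[[0,0,0],0],[[0,0,0],0],[[0,0,0],0],[[0,0,0.4],0],[[0,0,0.8],0],[[0,0,0.9],0],[[0,0,0.9],0],[[0,0,0.9],0]]' 0
python3 -m handwheel '[[[0,-0.8,0.6],0],[[0,-0.9,0.2],0],[[0,-0.9,0],0],[[0,-0.9,0],0],[[0,-0.5,0],0],[[0,0,0],0],[[0,0,0],0]]' 0
python3 - <<'E'
from h import *
c=cap('wrist','w4.png')
print(rect(c,.03,.048,(.4,.65,0,.3)),rect(c,.035,.055,(.4,.65,.28,.45),False))
E
```

```text
clock: 8.32
eef_pos: [0.5218, 0.3394, 0.0288]
eef_rot: [0.0, 0.751, 0.661, 0.0]
wrist_force: [0.7, -0.1, -1.6]
finger_gap: 0.0502
clock: 9.57
eef_pos: [0.5214, 0.3393, 0.2644]
eef_rot: [0.0, 0.751, 0.661, 0.0]
wrist_force: [1.6, 1.3, -1.0]
finger_gap: 0.0871
clock: 10.45
eef_pos: [0.5217, 0.0999, 0.3106]
eef_rot: [-0.0, 0.751, 0.661, 0.0]
wrist_force: [0.4, -0.0, -0.4]
finger_gap: 0.087Traceback (most recent call last):
  File "<stdin>", line 3, in <module>
  File "h.py", line 31, in rect
    k=1+np.argmax(st[1:,4]); m=(l==k) if not blue else m
        ~~~~~~~~~^^^^^^^^^^
    return _wrapfunc(a, 'argmax', axis=axis, out=out, **kwds)
    return bound(*args, **kwds)
ValueError: attempt to get argmax of an empty sequence
```

View pics/w4.png

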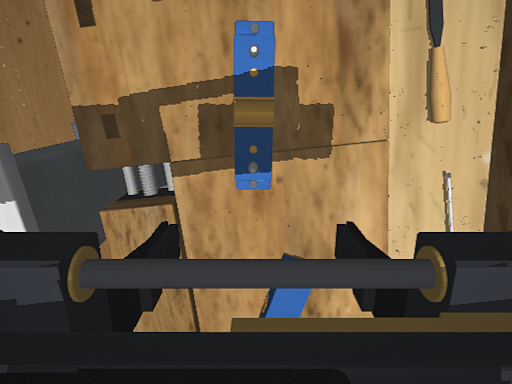

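The lower half is now clear. Dowels show at about (254,49) and (253,168) and plungers at (254,72) and (253,149). I'll measure the dowels from the depth cloud.

```bash
python3 - <<'E'
from h import *
c=cap('wrist');W=cloud(c);print(rect(c,.03,.048,(.4,.65,0,.3)))
m=(abs(W[...,0]-.524)<.04)&(abs(W[...,1]-.159)<.1)&(W[...,2]>.055)&(W[...,2]<.08)
n,l,st,ce=cv2.connectedComponentsWithStats(m.astype(np.uint8))
for k in range(1,n): print(st[k,4],ce[k].round(1),W[l==k].mean(0).round(4),W[l==k].max(0).round(4), px2w(c,*ce[k],z=.066).round(4))
a=np.deg2rad(82.1)
for s in (-1,1): print('pred dowel px',w2p(c,[.524+s*.07*np.cos(a),.1588+s*.07*np.sin(a),.066]))
im=c['image'];cv2.imwrite('pics/w4c.png',cv2.resize(im[15:195,215:295],None,fx=3.3,fy=3.3,interpolation=cv2.INTER_NEAREST)[:,:,::-1])
E
```

```text
(((524.03857421875, 159.54721069335938), (179.4327850341797, 48.72748947143555), 82.08489227294922), np.int64(4094), np.float64(0.0402988557223758))
92 [253.4  50.5] [0.5333 0.228  0.063 ] [0.5388 0.2347 0.0687] [0.5332 0.2276 0.066 ]
72 [252.4 169. ] [0.5143 0.0913 0.0628] [0.5199 0.0957 0.0678] [0.5144 0.092  0.066 ]
pred dowel px [[252.62058625 170.94398966]]
pred dowel px [[253.64799385  49.9537047 ]]
```

View pics/w4c.png

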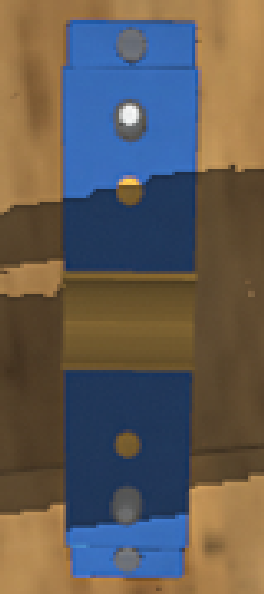

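```bash
python3 -m handwheel '[[[0,-0.8,0],-0.4],[[0.06,-0.9,0],-0.45],[[0,-0.9,0],-0.45],[[0,-0.9,0],-0.45],[[0,-0.77,-0.4],-0.47],[[0,0,-0.8],0],[[0,0,-0.9],0],[[0,0,-0.5],0],[[0,0,0],0],[[0,0,0],0]]'
python3 - <<'E'
from h import *
s=robot.read_state();q=s['eef_rot'];print(np.rad2deg(2*np.arctan2(q[2],q[1])),s['eef_pos'])
c=cap('wrist','w5.png');print(rect(c,.03,.05,(.4,.65,-.3,-.0)))
E
```

```text
clock: 11.8
eef_pos: [0.5265, -0.1566, 0.1561]
eef_rot: [0.001, 0.843, 0.538, 0.001]
wrist_force: [1.1, -0.6, 0.5]
finger_gap: 0.0873
65.03371134723233 [ 0.52649429 -0.15656948  0.15612189]
(((530.708251953125, -144.63772583007812), (153.94256591796875, 49.28401184082031), 64.7828598022461), np.int64(10221), np.float64(0.040342189617347285))
```

View pics/w5.png

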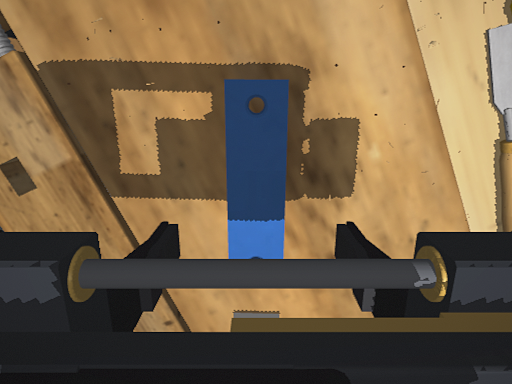

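The blue half is centred between the fingers, with its far hole at (257,104). Descending to grip it.

```bash
python3 -m handwheel '[[[-0.01,0,-0.7],0],[[0,0,-0.8],0],[[0,0,-0.4],0],[[0,0,-0.21],0],[[0,0,0],0],[[0,0,0],0]]'
python3 -m handwheel '[[[0,0,0],0],[[0,0,0],0],[[0,0,0],0],[[0,0,0],0],[[0,0,0],0],[[0,0,0],0]]' 1 60
python3 -m handwheel '[[[0,0,0.3],0],[[0,0,0.7],0],[[0,0,0.8],0],[[0,0,0.5],0],[[0,0,0],0],[[0,0,0],0]]'
python3 - <<'E'
from h import *
s=robot.read_state();q=s['eef_rot'];print(np.rad2deg(2*np.arctan2(q[2],q[1])),s['eef_pos'],s['finger_gap'],s['wrist_force'])
z=s['eef_pos'][2]+.012
c=cap('wrist','w6.png');print(z,rect(c,z-.01,z+.01,(.4,.7,-.3,.1)))
E
```

```text
clock: 12.6
eef_pos: [0.5261, -0.1574, 0.0298]
eef_rot: [0.001, 0.844, 0.537, 0.001]
wrist_force: [-0.3, 0.8, 0.6]
finger_gap: 0.0867
clock: 13.35
eef_pos: [0.5248, -0.1569, 0.028]
eef_rot: [0.0, 0.844, 0.537, 0.0]
wrist_force: [0.3, 0.5, 0.5]
finger_gap: 0.0494
clock: 14.1
eef_pos: [0.5237, -0.1564, 0.1646]
eef_rot: [-0.001, 0.844, 0.537, -0.001]
wrist_force: [-0.3, 0.7, -3.4]
finger_gap: 0.0496
64.96859008667678 [ 0.52367058 -0.1563763   0.1646415 ] 0.049592898962649755 [-0.26443784  0.69117851 -3.35891622]
0.1766415009253944 (((536.6953125, -126.96186828613281), (118.14389038085938, 73.77229309082031), 65.28507232666016), np.int64(25782), np.float64(0.176955564006375))
```

View pics/w6.png

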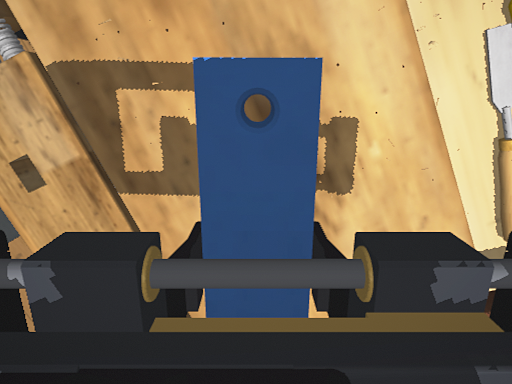

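```bash
python3 -m handwheel '[[[0,0.5,0],0.2],[[0,0.8,0],0.4],[[0,0.8,0],0.4],[[0,0.8,0],0.4],[[0,0.8,0],0.4],[[0,0.8,0],0.34],[[-0.01,0.5,0],0],[[0,0.25,0],0],[[0,0,0],0],[[0,0,0],0]]'
python3 -m handwheel '[[[0,0,0],0],[[0,0,0],0],[[0,0,0],0]]'
python3 - <<'E'
from h import *
s=robot.read_state();q=s['eef_rot'];t=2*np.arctan2(q[2],q[1]);P=np.array(s['eef_pos']);print(np.rad2deg(t),P,s['wrist_force'])
ex=np.array([np.cos(t),np.sin(t)]);ey=np.array([np.sin(t),-np.cos(t)])
c=cap('wrist','w7.png');hsv=cv2.cvtColor(c['image'],cv2.COLOR_RGB2HSV)
W=cloud(c)
# far end edge of upper and hole by contour
m=((W[...,2]>P[2]-.0)&(W[...,2]<P[2]+.025)&(hsv[...,0]>100)&(hsv[...,0]<125)&(hsv[...,1]>120)).astype(np.uint8)
m[225:]=0
cs,h=cv2.findContours(m,cv2.RETR_CCOMP,cv2.CHAIN_APPROX_NONE)
for k in cs:
    if len(k)>20:
        x,y,w,hh=cv2.boundingRect(k); cc=(x+w/2-.5,y+hh/2-.5)
        p=px2w(c,*cc,z=P[2]+.012)[:2]-P[:2]; print(len(k),cc,w,hh,'along',p@ex,'across',p@ey)
p=px2w(c,257,np.where(m[:,230])[0].min(),z=P[2]+.012)[:2]-P[:2]; print('end',p@ex)
E
```

```text
clock: 15.4
eef_pos: [0.5239, 0.1571, 0.1654]
eef_rot: [-0.0, 0.754, 0.656, -0.001]
wrist_force: [0.2, 0.3, -3.3]
finger_gap: 0.0495
clock: 15.78
eef_pos: [0.5242, 0.1577, 0.166]
eef_rot: [0.0, 0.754, 0.656, 0.0]
wrist_force: [0.5, 0.1, -3.3]
finger_gap: 0.0491
82.04744339245002 [0.52417431 0.15774209 0.16601585] [ 0.50080189  0.14847358 -3.28394376]
571 (257.0, 141.0) 129 167 along 0.05919131718282548 across -0.00034170987452908526
92 (256.5, 109.5) 34 34 along 0.07182452897101926 across -0.0005476543285807198
end 0.0910840819372636
```

View pics/w7.png

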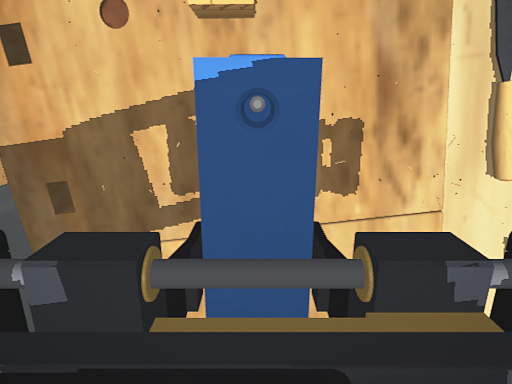

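The far dowel shows through the upper half's hole at about (257,103), and the offcut is in place at the top of the frame. I'll compare the dowel and hole positions.

```bash
python3 - <<'E'
from h import *
s=robot.read_state();q=s['eef_rot'];t=2*np.arctan2(q[2],q[1]);P=np.array(s['eef_pos'])
ex=np.array([np.cos(t),np.sin(t)]);ey=np.array([np.sin(t),-np.cos(t)])
c=cap('wrist');W=cloud(c);im=c['image']
m=np.zeros(im.shape[:2],bool);m[85:135,235:280]=True
m&=(W[...,2]>.055)&(W[...,2]<.075)
v,u=np.where(m);print(m.sum(),u.mean(),v.mean(),u.min(),u.max(),v.min(),v.max())
for p in [(u.mean(),v.mean())]:
    d=px2w(c,*p,z=.064)[:2]-P[:2];print(d@ex,d@ey)
d=W[m].mean(0)[:2]-P[:2];print(d@ex,d@ey)
cv2.imwrite('pics/w7c.png',cv2.resize(im[80:140,225:290],None,fx=8,fy=8,interpolation=cv2.INTER_NEAREST)[:,:,::-1])
E
```

```text
193 256.6062176165803 104.03108808290155 249 264 96 112
0.0718195206510771 -0.0006199363142087458
0.07179918106285185 -0.0006209421324860127
```

View pics/w7c.png

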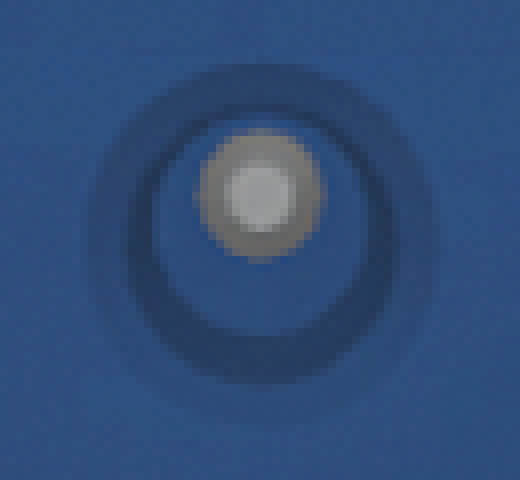

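The hole and dowel agree to about 0.1 mm (71.8 mm along for both; -0.6 mm and -0.55 mm across). Descending gently.

```bash
python3 -m handwheel '[[[0,0,-0.4],0],[[0,0,-0.4],0],[[0,0,-0.3],0],[[0,0,-0.1],0],[[0,0,-0.1],0],[[0,0,0],0]]'
python3 -m handwheel '[[[0,0,-0.06],0],[[0,0,-0.06],0],[[0,0,-0.06],0],[[0,0,0],0],[[0,0,0],0]]'
```

```text
clock: 16.62
eef_pos: [0.5242, 0.1582, 0.0881]
eef_rot: [0.0, 0.754, 0.657, 0.0]
wrist_force: [0.2, -0.4, -4.0]
finger_gap: 0.0493
clock: 17.25
eef_pos: [0.5241, 0.1582, 0.0772]
eef_rot: [-0.0, 0.754, 0.657, -0.0]
wrist_force: [-0.2, -0.3, -2.7]
finger_gap: 0.0495
```

```bash
python3 -m handwheel '[[[0,0,-0.05],0],[[0,0,-0.03],0],[[0,0,0],0],[[0,0,0],0]]'
python3 -m handwheel '[[[0,0,-0.03],0],[[0,0,-0.03],0],[[0,0,-0.01],0],[[0,0,0],0],[[0,0,0],0]]'
```

```text
clock: 17.75
eef_pos: [0.5241, 0.1582, 0.0728]
eef_rot: [0.0, 0.754, 0.657, 0.0]
wrist_force: [-1.8, -0.3, 3.5]
finger_gap: 0.0496
clock: 18.38
eef_pos: [0.5242, 0.1582, 0.0687]
eef_rot: [0.0, 0.754, 0.657, 0.0]
wrist_force: [-3.7, -1.4, 6.9]
finger_gap: 0.0495
```

```bash
python3 -m handwheel '[[[0,0,-0.02],0],[[0,0,-0.01],0],[[0,0,0],0],[[0,0,0],0]]'
python3 -m handwheel '[[[0,0,-0.02],0],[[0,0,0],0],[[0,0,0],0]]'
```

```text
clock: 18.88
eef_pos: [0.5242, 0.1582, 0.0679]
eef_rot: [0.0, 0.754, 0.657, -0.0]
wrist_force: [-8.4, -0.7, 15.5]
finger_gap: 0.049
clock: 19.25
eef_pos: [0.5242, 0.1582, 0.0679]
eef_rot: [0.0, 0.754, 0.657, -0.0]
wrist_force: [-13.4, -1.8, 25.3]
finger_gap: 0.0496
```

```bash
python3 - <<'E'
from h import *
s=robot.read_state();q=s['eef_rot'];t=2*np.arctan2(q[2],q[1]);P=np.array(s['eef_pos'])
print(P,s['wrist_force'],s['moment'],s['finger_gap'],s['clock'])
ex=np.array([np.cos(t),np.sin(t)]);ey=np.array([np.sin(t),-np.cos(t)])
for n in ['wrist','side','top']:
    c=cap(n,'f_'+n+'.png');W=cloud(c);hsv=cv2.cvtColor(c['image'],cv2.COLOR_RGB2HSV)
    blue=(hsv[...,0]>100)&(hsv[...,0]<125)&(hsv[...,1]>120)
    D=W[...,:2]-P[:2];a=D@ex;b=D@ey
    m=blue&(abs(a)<.088)&(abs(b)<.023)&(abs(W[...,2]-.08)<.012)
    if m.sum()>30:
        A=np.c_[np.ones(m.sum()),a[m],b[m]];print(n,m.sum(),a[m].min(),a[m].max(),np.linalg.lstsq(A,W[m][:,2],rcond=None)[0])
    im=c['image']
    if n!='wrist':
        u,v=w2p(c,[.524,.159,.05])[0].astype(int)
        cv2.imwrite(f'pics/f_{n}c.png',cv2.resize(im[v-45:v+45,u-60:u+60],None,fx=6,fy=6,interpolation=cv2.INTER_CUBIC)[:,:,::-1])
E
```

```text
[0.52420049 0.15821088 0.06785868] [-13.4014636   -1.75943092  25.26549368] [-0.41841478  2.12870183 -0.00513015] 0.049566936240440694 19.25
wrist 22818 -0.02676883201015786 0.0879866536774394 [ 0.08034681 -0.00273785 -0.00037317]
side 214 -0.08784623637568739 0.07716593652604485 [0.07917184 0.00652203 0.07682511]
top 187 -0.08782912235817772 0.08742418194701373 [ 0.08018849 -0.00084806 -0.01275532]
```

View pics/f_wrist.png

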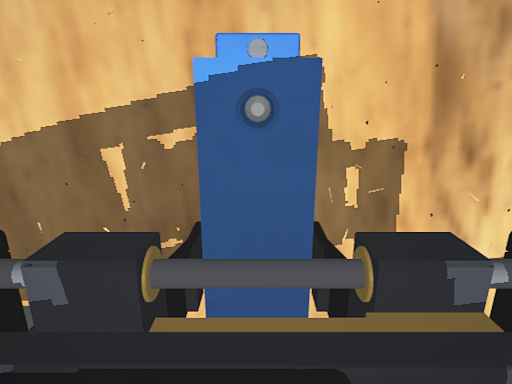

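View pics/f_sidec.png

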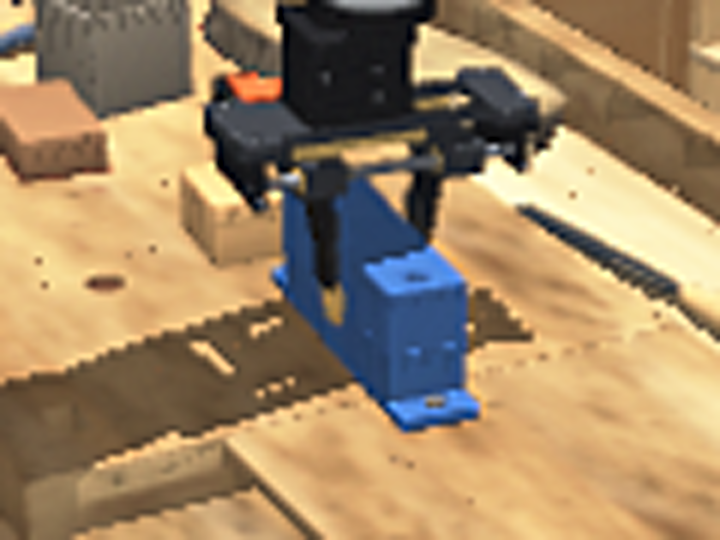

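View pics/f_topc.png

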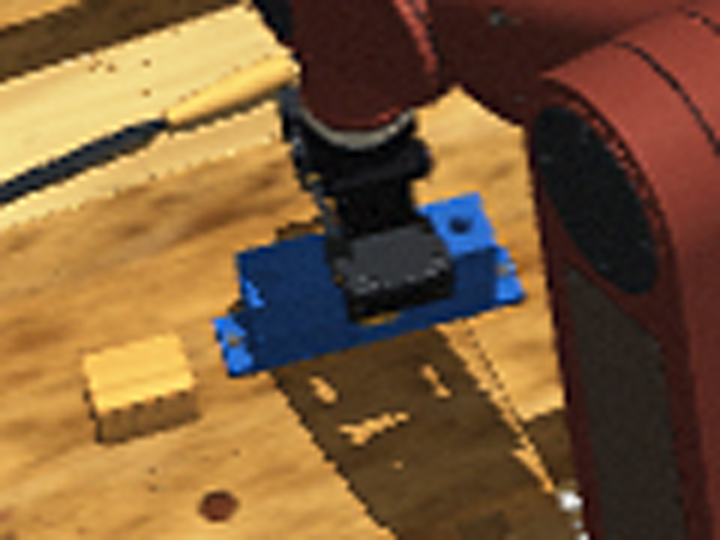

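```bash
python3 - <<'E'
from h import *
s=robot.read_state();P=np.array(s['eef_pos']);q=s['eef_rot'];t=2*np.arctan2(q[2],q[1])
ex=np.array([np.cos(t),np.sin(t)]);ey=np.array([np.sin(t),-np.cos(t)])
c=cap('wrist');W=cloud(c);D=W[...,:2]-P[:2];a=D@ex;b=D@ey
m=(abs(W[...,2])<.008)&(abs(b)<.12)&(a<.2)
A=np.c_[np.ones(m.sum()),a[m],b[m]];print(m.sum(),np.linalg.lstsq(A,W[m][:,2],rcond=None)[0])
s=robot.read_state();print(s['eef_pos'],s['wrist_force'],s['moment'],s['clock'])
E
```

```text
63719 [ 0.00035127 -0.00085235 -0.00020164]
[0.52420089 0.15822579 0.06787189] [-13.14692645  -2.36438011  25.58511894] [-0.52717296  2.16333144  0.05657652] 19.45
```

The block bottomed out at the expected height, but there is a 13 N sideways push on the tool. I'll relieve it with a small nudge while holding the press.

```bash
python3 -m handwheel '[[[-0.02,0,0],0],[[0,0,0],0],[[0,0,0],0]]'
```

```text
clock: 19.82
eef_pos: [0.5242, 0.1582, 0.0679]
eef_rot: [0.001, 0.754, 0.657, 0.001]
wrist_force: [-7.9, -2.9, 20.4]
finger_gap: 0.0493
```

```bash
python3 -m handwheel '[[[-0.01,0,-0.01],0],[[0,0,0],0],[[0,0,0],0],[[0,0,0],0],[[0,0,0],0],[[0,0,0],0],[[0,0,0],0],[[0,0,0],0],[[0,0,0],0]]'
python3 - <<'E'
from h import *
s=robot.read_state();P=np.array(s['eef_pos']);q=s['eef_rot'];t=2*np.arctan2(q[2],q[1])
ex=np.array([np.cos(t),np.sin(t)]);ey=np.array([np.sin(t),-np.cos(t)])
c=cap('wrist');W=cloud(c);D=W[...,:2]-P[:2];a=D@ex;b=D@ey
m=(abs(W[...,2]-.08)<.008)&(abs(b)<.02)&(a<.085)&(a>-.02)
A=np.c_[np.ones(m.sum()),a[m],b[m]];print(m.sum(),np.linalg.lstsq(A,W[m][:,2],rcond=None)[0])
print(s['wrist_force'],s['moment'],P)
E
```

```text
clock: 20.95
eef_pos: [0.5242, 0.1582, 0.0679]
eef_rot: [0.001, 0.754, 0.657, 0.001]
wrist_force: [-8.1, -2.9, 22.5]
finger_gap: 0.0495
18009 [ 0.08040534 -0.0033322   0.00222314]
[-8.13879026 -2.91040704 22.48642294] [-0.40510817  1.67915247  0.03122339] [0.52417828 0.15821724 0.06791841]
```

The nudge seems to have rolled the block slightly (2.6 mrad, 0.13 mm across the width). I'll put it back and compare.

```bash
cat > chk.py <<'E'
from h import *
s=robot.read_state();P=np.array(s['eef_pos']);q=np.array(s['eef_rot']);t=2*np.arctan2(q[2],q[1])
from scipy.spatial.transform import Rotation as Ro
z=Ro.from_quat(q[[1,2,3,0]]).as_matrix()[:,2]
ex=np.array([np.cos(t),np.sin(t)]);ey=np.array([np.sin(t),-np.cos(t)])
print('tool tilt mrad along,across',1e3*z[:2]@ex,1e3*z[:2]@ey)
c=cap('wrist');W=cloud(c);D=W[...,:2]-P[:2];a=D@ex;b=D@ey
for z0,bb in ((.08,.02),(0,.12)):
    m=(abs(W[...,2]-z0)<.008)&(abs(b)<bb)&(a<.085 if z0 else a<.2)&(a>-.02)
    A=np.c_[np.ones(m.sum()),a[m],b[m]];print(z0,m.sum(),np.linalg.lstsq(A,W[m][:,2],rcond=None)[0].round(5))
print(s['wrist_force'].round(1) if hasattr(s['wrist_force'],'round') else s['wrist_force'],s['moment'],P)
E
python3 chk.py
python3 -m handwheel '[[[0.02,0,0],0],[[0,0,0],0],[[0,0,0],0],[[0,0,0],0]]'
python3 chk.py
```

```text
tool tilt mrad along,across 0.5141767760826834 3.3306787249887915
0.08 18026 [ 0.0804  -0.00297  0.00158]
0 62473 [ 0.00036 -0.00096 -0.00017]
[-7.3 -2.7 22.8] [-0.46037417  1.62432038  0.00197921] [0.52413147 0.15822615 0.06790137]
clock: 21.55
eef_pos: [0.5242, 0.1582, 0.0679]
eef_rot: [0.0, 0.754, 0.657, 0.0]
wrist_force: [-12.5, -2.2, 27.4]
finger_gap: 0.0493
tool tilt mrad along,across -0.09039543228837563 0.8984601133675851
0.08 18033 [ 0.08036 -0.0031  -0.00068]
0 62535 [ 0.00036 -0.00087 -0.00026]
[-12.5  -2.2  27.4] [-0.49954021  2.22244631 -0.05431709] [0.5242126  0.15823111 0.06787129]
```

The tool is level again and the block's roll is within noise of the bench plane. Contact force is centred along the joint: the leftover pitch moment is about 0.1 Nm, against roughly 1.5 Nm if only one end touched. Handing in.

```bash
python3 - <<'E'
from h import *
print(robot.sign_off()); s=robot.read_state();print(s['clock'],s['eef_pos'],s['wrist_force'],s['finger_gap'])
E
```

```text
the job is handed in; nothing more can be done
None
the job is handed in; nothing more can be done
```

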